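# Turn the coffee-pod drawer end for end in its latched sleeve

### The job

The open front half of the coffee-pod dispenser is empty and the last two pods sit in the back half, under its roof. Press the latch's tail to flick the latch up, draw the drawer right out of the sleeve, turn it end for end so that the pods come to the front, slide it back in fully home, and press the latch arm down across the mouth to lock it. Keep the drawer level with both pods standing in their compartment, and leave the flask, sugar pot, honey jar and mug where they stand.

Things in the scene. Friction and masses are not known exactly. Their poses are not given: they have to be found in the camera images.
- sleeve: Fixed aluminium sleeve, 176 long (x), 62 wide (y), 47 mm high, stuck to the worktop. Origin: centre of its underside; +x points from the mouth (x = -88) to the closed back wall (inner face x = +85 mm). Rear half (x > 0) roofed, underside z = 44 mm; front half open on top with cheeks 34 mm high. On its -y side at the mouth a bracket (x -85 to -70, y to -45, z to 35 mm) carries the latch
- mouth (a point): centre of the mouth's sill, on the sleeve's floor (4 mm above the worktop) at sleeve x = -88 mm. The runway is 56 mm wide inside, flared to about 66 mm in the last 8 mm at the mouth
- latch (a joint): dark steel rocker latch. 0 = locked, arm level across that side of the mouth (to sleeve y = -7), 4 mm in front of the drawer's end; values grow as the arm swings up; 1.35 rad = stop, arm nearly upright beside the mouth, tip about 60 mm high. Pushing the tail down raises the arm. Stays where it is left; friction 0.05 N m (about 2 N at the tail). The arm comes fully down only when the drawer is home
- latch_pin (a point): the pin on which the latch turns, parallel to the sleeve's x axis, at sleeve (-95, -38, 28) mm
- latch_arm (a point): on the upper face of the latch arm, 25 mm from the pin: where to press to lock; moves with the latch. The arm is 31 mm long, 11 to 12 mm high and 5 to 8 mm thick (sleeve x -99 to -91) and points from the pin towards sleeve +y when locked
- latch_tail (a point): on the upper face of the latch's tail, 29 mm from the pin: where to press to release; moves with the latch. The tail, 36 mm long, points outboard (sleeve -y) and up at 45 degrees when locked (this point then at sleeve y = -55, z = 52 mm) and 32 degrees below level at the stop. A finger rubbing past its outer end can drag it back up
- drawer: Loose open wooden drawer, 172 long (x), 52 wide (y), 34 mm high (end walls 30, divider 26), walls and floor 4 mm, about 0.16 kg. Origin: centre of its underside. Two compartments 80 x 44 mm, divider at x = 0; the pods stand in the +x one, the -x one is empty: shut fingers fit in to hook its end wall. Starts home, +x towards the back wall, origin at sleeve x = -1; ends with +x out of the mouth
- pod_end (a point): centre of the outer face of the drawer's +x end (the end with the pods), 15 mm above its underside
- empty_end (a point): centre of the outer face of the drawer's -x end (the empty compartment's end), 15 mm above its underside
- pod_a: copper-coloured coffee pod standing on its rim, rim 36 mm across, 27 mm high, 12 g, loose in the drawer's +x compartment next to the divider. Origin: centre of its underside, z up
- pod_b: second, identical pod, next to the drawer's +x end
- flask: drinking flask, grey with a pink cup lid, 69 across and 267 mm high, standing; bystander. Origin: centre of its underside
- sugar: white lidded sugar pot, 86 across and 85 mm high; bystander. Origin: centre of its underside
- honey: honey jar with yellow lid, 64 across and 87 mm high; bystander. Origin: centre of its underside
- mug: white mug, 80 across without its handle (115 with it), 102 mm high; bystander. Origin: centre of its underside

How it is judged:
By the outcome, as a careful person would: the job done as asked, in the order asked, and still so for the second after the job is handed in, with the robot touching nothing.
It also fails if it takes over 66 s, if anything falls off the work surface, if the arm or the gripper's body presses on something with over 40 N, if the wrist force passes 120 N, or if a joint passes its speed limit or range.

### The arm

A 6-joint arm with a two-finger parallel gripper is mounted at the origin on a cart in front of the work surface, level with it; the furniture and walls round the work are solid. World frame = base frame: x ahead of the robot, y to its left, z up, the work surface at z = 0. Lengths are in mm, angles in rad, forces in N, time in s.
With the tool pointing down it reaches from about 350 to 875 mm from the base axis. Payload 4.2 kg.
Tool frame: the origin (TCP) lies midway between the tips of the shut fingers; the grasp point (between the pads) lies 19 mm behind it; z points along the fingers, y is the line along which they close (so a half turn about z gives the same grasp; the last joint's range is limited). The gripper opens to 85 mm and grips with 20 to 120 N. Pads are 22 mm wide; open, the fingers measure 114 mm over their backs; the gripper's body (76 mm by 85 mm) begins 54 mm behind the grasp point. The pads swing forward as they close: fully open they stand 13 mm farther back than shut.
Start: joints at [1.599, 0.385, 0.008, 0, -1.194, -0.259], TCP at [142.941, 608.414, 231.312] pointing down, gripper open.
Joint ranges: [-3.14, 3.14], [-1.21, 2.06], [-1.07, 1.41], [-3.16, 2.05], [-2.99, -0.16], [-3.1, 3.1]. Speed limits (rad/s): [2.79, 2.79, 3.14, 3.14, 3.14, 3.14].

### API

Orientations are given as a unit quaternion [x, y, z, w].
In Python, from bench import arm gives the robot as it stands. The module is installed in compiled form; this text tells all that it offers.
- The arm moves only by the shell command python3 -m handwheel 'ROWS' [OPENING]. ROWS is JSON, a list of rows, each an object of numbers: "x", "y", "z": the shift along the world's x, y, z each as a share of 20 cm, from -1 to 1; "ax", "ay", "az": the turn, a rotation vector about the world's x, y, z each as a share of 90 degrees, from -1 to 1. In form: [{"x": .., "y": .., "z": .., "ax": .., "ay": .., "az": ..}, ...]. A call has exactly 8 rows; each row shifts and turns the commanded pose from where the row before left it; what a row does not reach is not made up. A row lasts 1/10 s, in which the tool goes at most 50 mm and 8.59 degrees, less where a joint would pass 70% of its speed; a pose out of reach is approached as far as the arm can. A call with a number of a shift or a turn outside -1 to 1 is refused whole. A call with a gripper value outside its range is refused whole. OPENING is the opening, from -1 (shut) to 1 (fully open), set as the call begins (- or left out, the last holds). The fingers move at their own pace and stop on an object; the grip force is fixed at half the most. Time passes only in rows, so rows that do not move let the fingers close, or fill a call up. It gives the time, the measured TCP pose, the force, the opening and the grip force at its end, in the units of the state.
- arm.read_state(): the state, without advancing time (a new reading comes with each control period).
- arm.get_image(name): name is "side" or "top"; returns the picture (420x560x3 uint8, red, green, blue); there is no depth.
- arm.camera_params(name): a dict with "K" (3x3 intrinsics, pixels), "position" and "orientation" of the camera in the world. Camera axes: x right, y down, z forward; pixel columns grow to the right and rows downward; lengths in mm; the calibration is good to about 2 mm. A picture is of the moment at which its call begins. camera_params takes no time and is no camera call.
- arm.job_done(): hands the job in; it is judged then, once.
The state is a dict: "clock": time; "joints": joint angles; "joint_vel": joint speeds; "joint_efforts": joint torques, N m; "position": TCP position; "ee_rot": TCP orientation; "contact_force": force on the tool from outside, world axes, zero at the start; "wrist_torque": the same for the moment, N m; "gripper_width": finger opening in mm; "grasp_force": force on a finger pad.
Only numpy, scipy, OpenCV 4.12 (cv2) and the standard library are available. Lean on these libraries where they do the work, as an engineer would, in place of code of your own. Each camera call takes 0.05 s, during which the arm holds its last target. There are 200 camera calls.

## Working session

There is one attempt and no reset: what is moved stays moved. The work goes in short steps, Python scripts to look and compute and a shell command to move; the robot and the scene stay as the last step left them, time stands still between calls to the robot, and variables do not carry over. Pictures are saved under pics/ and viewed, at most 10 in all, crops included, and the job is handed in when it is done.

```bash
mkdir -p pics
cat > h.py <<'E'
import numpy as np, cv2
from scipy.spatial.transform import Rotation as R
from bench import arm
def snap(n,f):
    im=arm.get_image(n); cv2.imwrite('pics/'+f,cv2.cvtColor(im,cv2.COLOR_RGB2BGR)); return im
def cam(n):
    p=arm.camera_params(n); return np.array(p['K']),np.array(p['position']),R.from_quat(p['orientation']).as_matrix()
def ray(n,uv,z):
    K,t,M=cam(n); d=M@np.linalg.inv(K)@np.array([uv[0],uv[1],1.]); return t+d*(z-t[2])/d[2]
def proj(n,P):
    K,t,M=cam(n); c=K@(M.T@(np.array(P)-t)); return c[:2]/c[2]
E
python3 - <<'E'
from h import *
snap('top','top1.png');snap('side','side1.png')
for n in('top','side'): print(cam(n))
s=arm.read_state();print(s['ee_rot'],s['clock'],s['gripper_width'])
E
```

```text
(array([[506.32335882,   0.        , 280.54616694],
       [  0.        , 506.32335882, 208.77582381],
       [  0.        ,   0.        ,   1.        ]]), array([-149.03885859, -178.6313919 , 1467.3757454 ]), array([[ 0.31803894, -0.8446468 ,  0.43060773],
       [-0.94799517, -0.28930883,  0.13268595],
       [ 0.01250585, -0.45041335, -0.89273256]]))
(array([[482.65312306,   0.        , 271.74404631],
       [  0.        , 482.65312306, 213.24893865],
       [  0.        ,   0.        ,   1.        ]]), array([ 360.09970454, 1357.06678655,  722.00993785]), array([[-0.9938776 , -0.03240237,  0.10562865],
       [-0.10895762,  0.44594662, -0.88840298],
       [-0.01831838, -0.89447286, -0.44674684]]))
[ 9.93339249e-01 -1.15222202e-01 -5.79637428e-05  9.88273143e-04] 0.1 85.3085577608875
```

View pics/top1.png

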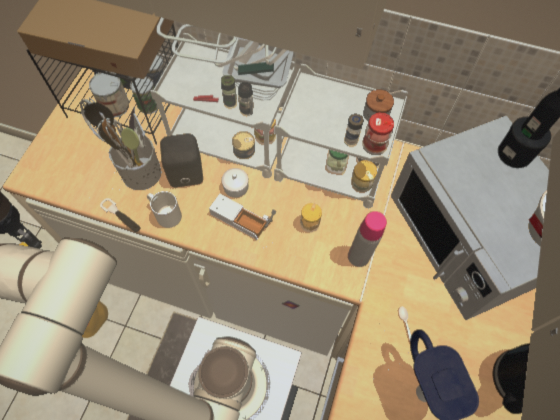

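View pics/side1.png

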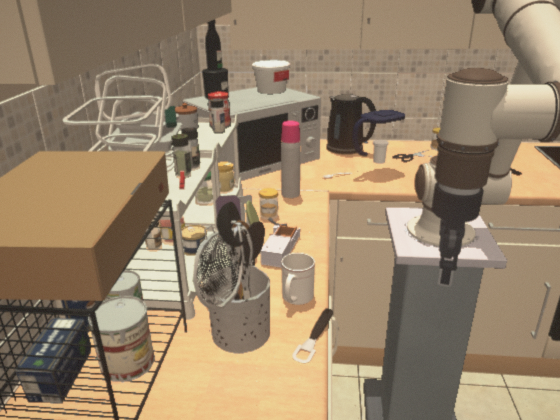

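The top view shows the sleeve and drawer at about (240,215), with the roofed white half to the left and the mouth and latch near (265,220). The sugar pot is at (235,182), the honey at (312,214), the mug at (163,208) and the flask at (368,240). The side view shows the sleeve at (281,245).

Run:
```python
from h import *
a=cv2.imread('pics/top1.png')[160:260,190:350]; b=cv2.imread('pics/side1.png')[205:285,235:355]
a=cv2.resize(a,(800,500),interpolation=cv2.INTER_CUBIC)
cv2.imwrite('pics/c1.png',a); cv2.imwrite('pics/c2.png',cv2.resize(b,(780,520),interpolation=cv2.INTER_CUBIC))
```

```text
(no output)
```

View pics/c1.png

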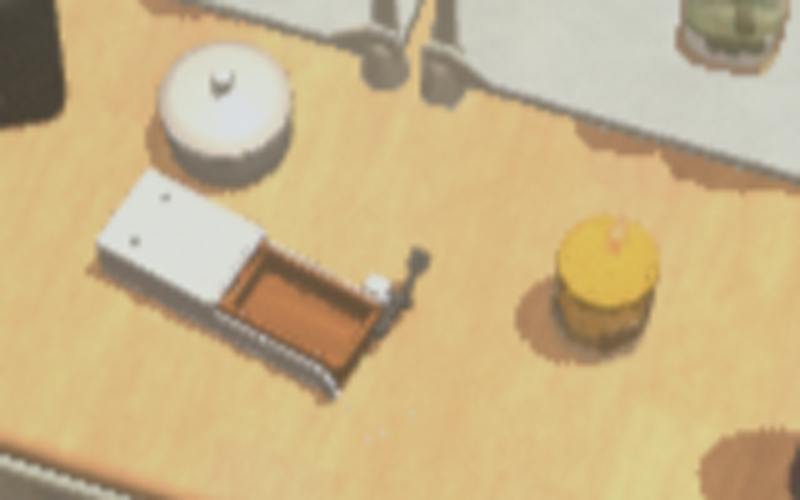

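View pics/c2.png

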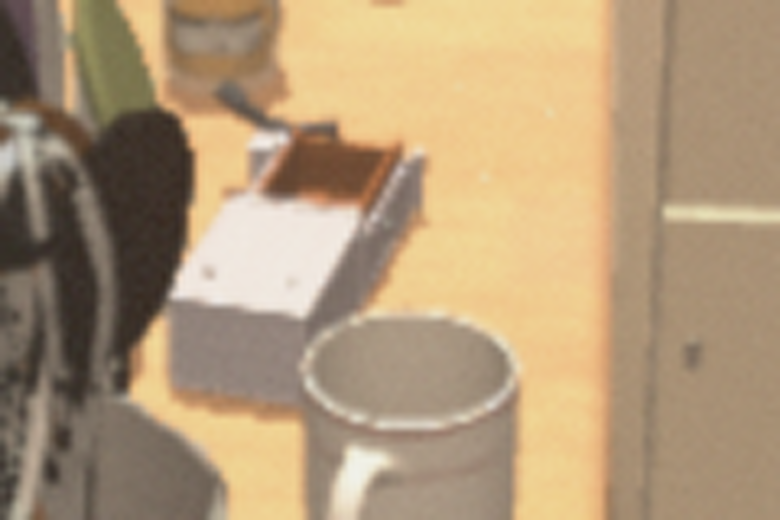

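The crops show the roof corners at c1 (150,170), (97,243), (220,303), (262,238) and c2 (172,297), (305,318), (365,210), (225,195). The latch tail end is at c1 (418,257). It points away from the robot, towards the shelf.

Run:
```python
from h import *
c1=lambda u,v:((u+.5)/5-.5+190,(v+.5)/5-.5+160)
c2=lambda u,v:((u+.5)/6.5-.5+235,(v+.5)/6.5-.5+205)
np.set_printoptions(precision=1,suppress=True)
A=[ray('top',c1(*p),47)[:2] for p in[(150,170),(97,243),(220,303),(262,238)]]
B=[ray('side',c2(*p),47)[:2] for p in[(172,297),(305,318),(365,210),(225,195)]]
M=np.array([[88,-31],[88,31],[0,31],[0,-31]],float)
def fit(m,P):
    P=np.array(P);mc=m.mean(0);pc=P.mean(0);a=m-mc;b=P-pc
    th=np.arctan2((a[:,0]*b[:,1]-a[:,1]*b[:,0]).sum(),(a*b).sum())
    r=np.array([[np.cos(th),-np.sin(th)],[np.sin(th),np.cos(th)]]);t=pc-r@mc
    return th,t,((m@r.T+t)-P)
for P in(A,B): print(np.array(P).tolist());th,t,res=fit(M,P);print(np.degrees(th),t,res.tolist())
th,t,res=fit(np.vstack([M,M]),A+B);print('both',th,np.degrees(th),t)
for nm,p,z in[('honeytop',(607,260),87),('sugar',(225,95),75)]: print(nm,ray('top',c1(*p),z))
print('tail tip',ray('top',c1(418,257),55), 'cheek end',ray('top',c1(335,392),34))
print('mug',ray('top',(163,200),102),'flask lid',ray('top',(375,222),267),'roof mug',ray('side',c2(410,370),102))
s=arm.read_state();print(R.from_quat(s['ee_rot']).as_matrix())
```

```text
[[524.496450021751, 233.3639209117028], [465.2389436446349, 245.53577668926675], [451.2243819399531, 157.67582336112417], [502.06442839288957, 148.9015099719661]]
78.42005853468235 [476.9 153.3] [[0.4609528548905928, -0.11304158926355967], [-1.0195670026710104, 0.16067088518906303], [-4.669682816980469, 1.8118127834665074], [5.228296964760773, -1.8594420793920108]]
[[524.2003393870327, 240.52527124911467], [467.2772357128431, 252.88698197842382], [449.33409675715865, 160.50884848393503], [512.0627100172993, 151.76169711178386]]
80.3880801435572 [480.9 158. ] [[1.9299073336733272, -0.898463401572144], [-2.2765908965947688, -2.9077941628492], [0.9728474593021588, 2.7057430801511373], [-0.6261638963807172, 1.1005144842702066]]
both 1.386325606513181 79.43060628411935 [478.9 155.6]
honeytop [537.7 -64.4  87. ]
sugar [577.  200.3  75. ]
tail tip [517.4  50.5  55. ] cheek end [422.9  72.1  34. ]
mug [422.1 371.6 102. ] flask lid [ 473.5 -247.4  267. ] roof mug [416.7 376.3 102. ]
[[ 1.  -0.2 -0. ]
 [-0.2 -1.  -0. ]
 [ 0.   0.  -1. ]]
```

Run:
```python
from h import *
np.set_printoptions(precision=1,suppress=True)
def comp(f,fn,box):
    im=cv2.imread('pics/'+f);im=cv2.resize(im,None,fx=4,fy=4,interpolation=cv2.INTER_CUBIC)
    x0,y0,x1,y1=[4*k for k in box];s=im[y0:y1,x0:x1];m=fn(cv2.cvtColor(s,cv2.COLOR_BGR2HSV).astype(int)).astype(np.uint8)
    n,l,st,c=cv2.connectedComponentsWithStats(m);i=1+np.argmax(st[1:,4]);m=(l==i).astype(np.uint8)
    ct=max(cv2.findContours(m,0,2)[0],key=cv2.contourArea)[:,0]+[x0,y0]
    return (ct+.5)/4-.5
white=lambda h:(h[...,1]<45)&(h[...,2]>165)
dark=lambda h:(h[...,2]<115)&(h[...,1]<90)
for n,f,wb,db in[('top','top1.png',(205,190,246,226),(264,207,280,229)),('side','side1.png',(258,230,295,254),(266,214,289,228))]:
    c=comp(f,white,wb);p=cv2.approxPolyDP(c.astype(np.float32).reshape(-1,1,2),1.6,True)[:,0]
    print(n,'roof px',p.tolist());print(np.array([ray(n,q,47)[:2] for q in p]))
    c=comp(f,dark,db);p=cv2.boxPoints(cv2.minAreaRect(c.astype(np.float32)));print(n,'latch rect',p.tolist())
    # hypothesised points for comparison
    for th,t in((78.4,(477,153.3)),(79.4,(478.9,155.6))):
        a=np.radians(th);W=lambda x,y,z:(t[0]+x*np.cos(a)-y*np.sin(a),t[1]+x*np.sin(a)+y*np.cos(a),z)
        print(th,'tailtip',proj(n,W(-95,-63.5,53.5)),'armtip',proj(n,W(-95,-7,28)))
```

```text
top roof px [[219.125, 193.625], [209.375, 208.875], [233.125, 219.875], [242.125, 205.375]]
[[523.9 234.8]
 [463.4 243.5]
 [451.8 159.5]
 [508.2 150.8]]
top latch rect [[262.50848388671875, 225.90232849121094], [270.341552734375, 217.14772033691406], [272.489990234375, 219.0700225830078], [264.65692138671875, 227.8246307373047]]
78.4 tailtip [274.4 210.8] armtip [265.2 228.4]
79.4 tailtip [273.8 209.5] armtip [264.9 227.2]
side roof px [[270.375, 235.125], [260.875, 250.375], [278.875, 253.375], [282.625, 252.375], [293.625, 236.125], [290.375, 239.125], [288.625, 236.875]]
[[508.3 154.7]
 [524.6 241.1]
 [474.4 252.8]
 [464.8 246.9]
 [441.4 155.5]
 [449.4 173.4]
 [455.3 160.9]]
side latch rect [[268.2842712402344, 219.26438903808594], [269.6161193847656, 217.7422637939453], [276.0763244628906, 223.39491271972656], [274.7444763183594, 224.9170379638672]]
78.4 tailtip [270.4 216.1] armtip [288.2 225.8]
79.4 tailtip [269.1 216.5] armtip [286.9 226.1]
```

```bash
python3 -m handwheel '[{"x":0.115,"y":-0.175,"az":0.029},{"x":0.115,"y":-0.175},{"x":0.115,"y":-0.175},{"x":0.115,"y":-0.175},{"x":0.115,"y":-0.175},{"x":0.115,"y":-0.175},{"x":0.115,"y":-0.175},{"x":0.115,"y":-0.175}]' -1
```

```text
invalid input at $[0]: expected keys x, y, z, ax, ay, az
```

```bash
python3 -m handwheel '[{"x":0.118,"y":-0.176,"z":0,"ax":0,"ay":0,"az":0.036},{"x":0.118,"y":-0.176,"z":0,"ax":0,"ay":0,"az":0},{"x":0.118,"y":-0.176,"z":0,"ax":0,"ay":0,"az":0},{"x":0.118,"y":-0.176,"z":0,"ax":0,"ay":0,"az":0},{"x":0.118,"y":-0.176,"z":0,"ax":0,"ay":0,"az":0},{"x":0.118,"y":-0.176,"z":0,"ax":0,"ay":0,"az":0},{"x":0.118,"y":-0.176,"z":0,"ax":0,"ay":0,"az":0},{"x":0.118,"y":-0.176,"z":0,"ax":0,"ay":0,"az":0}]' -1
python3 -m handwheel '[{"x":0.118,"y":-0.176,"z":0,"ax":0,"ay":0,"az":0},{"x":0.118,"y":-0.176,"z":0,"ax":0,"ay":0,"az":0},{"x":0.118,"y":-0.176,"z":0,"ax":0,"ay":0,"az":0},{"x":0.118,"y":-0.176,"z":0,"ax":0,"ay":0,"az":0},{"x":0.118,"y":-0.176,"z":0,"ax":0,"ay":0,"az":0},{"x":0.118,"y":-0.176,"z":-0.2,"ax":0,"ay":0,"az":0},{"x":0.118,"y":-0.176,"z":-0.2,"ax":0,"ay":0,"az":0},{"x":0.118,"y":-0.176,"z":-0.2,"ax":0,"ay":0,"az":0}]'
```

```text
clock: 0.9
position: [332.2, 325.0, 231.1]
ee_rot: [0.996, -0.087, -0.0, 0.0]
contact_force: [0.9, -0.1, 0.9]
gripper_width: -0.0
grasp_force: 0.0
clock: 1.7
position: [511.0, 58.8, 127.3]
ee_rot: [0.996, -0.087, 0.0, -0.0]
contact_force: [0.9, 0.2, -0.2]
gripper_width: -0.2
grasp_force: 0.0
```

```bash
python3 -m handwheel '[{"x":0,"y":0,"z":-0.1,"ax":0,"ay":0,"az":0},{"x":0,"y":0,"z":-0.1,"ax":0,"ay":0,"az":0},{"x":0,"y":0,"z":0,"ax":0,"ay":0,"az":0},{"x":0,"y":0,"z":0,"ax":0,"ay":0,"az":0},{"x":0,"y":0,"z":0,"ax":0,"ay":0,"az":0},{"x":0,"y":0,"z":0,"ax":0,"ay":0,"az":0},{"x":0,"y":0,"z":0,"ax":0,"ay":0,"az":0},{"x":0,"y":0,"z":0,"ax":0,"ay":0,"az":0}]'
python3 - <<'E'
from h import *
a=snap('top','t2.png');b=snap('side','s2.png')
A=cv2.resize(a[170:250,215:305],(720,640)[:2] if 0 else (675,600),interpolation=cv2.INTER_CUBIC)
p=arm.read_state()['position'];print(p,proj('top',p),proj('side',p))
A=cv2.resize(a[180:240,230:300],(400,343),interpolation=cv2.INTER_CUBIC);B=cv2.resize(b[190:250,240:310],(400,343),interpolation=cv2.INTER_CUBIC)
cv2.imwrite('pics/m2.png',cv2.cvtColor(np.hstack([A,B]),cv2.COLOR_RGB2BGR))
E
```

```text
clock: 2.5
position: [510.7, 60.5, 89.0]
ee_rot: [0.996, -0.087, 0.001, -0.0]
contact_force: [-0.7, 0.8, -0.2]
gripper_width: -0.2
grasp_force: 0.0
[510.5652247   60.36562386  88.67825947] [269.40511655 207.04305944] [272.85610155 207.71424891]
```

View pics/m2.png

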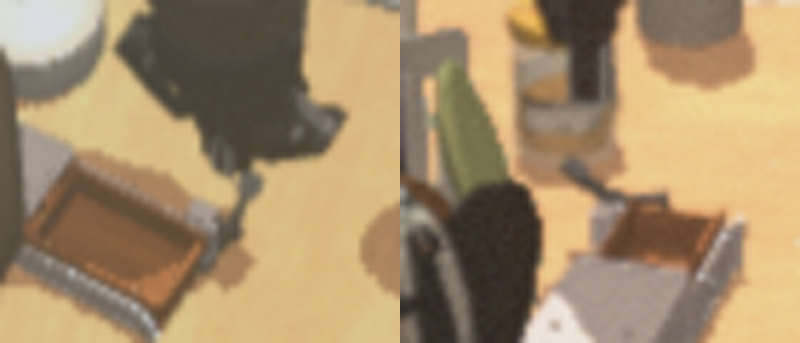

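The picture shows the fingertip at about (235,165) in the left crop, with the tail end at (250,183). In the right crop the tail end is at (170,168) and nothing is touching it yet.

Run:
```python
from h import *
np.set_printoptions(precision=1,suppress=True)
s=70/400
def tri(u,v):
    A=[];b=[]
    for n,q in(('top',u),('side',v)):
        K,t,M=cam(n);d=M@np.linalg.inv(K)@[*q,1];d/=np.linalg.norm(d);P=np.eye(3)-np.outer(d,d);A.append(P);b.append(P@t)
    return np.linalg.lstsq(np.vstack(A),np.hstack(b),rcond=None)[0]
print('tail end',tri((230+250*s-.4,180+183*s-.4),(240+170*s-.4,190+168*s-.4)))
print('bracket top out corner',tri((230+200*s-.4,180+205*s-.4),(240+205*s-.4,190+207*s-.4)))
```

```text
tail end [521.9  51.   44.6]
bracket top out corner [502.6  74.2  35. ]
```

```bash
python3 -m handwheel '[{"x":0.054,"y":-0.077,"z":0,"ax":0,"ay":0,"az":0},{"x":0,"y":0,"z":-0.05,"ax":0,"ay":0,"az":0},{"x":0,"y":0,"z":-0.05,"ax":0,"ay":0,"az":0},{"x":0,"y":0,"z":-0.04,"ax":0,"ay":0,"az":0},{"x":0,"y":0,"z":-0.04,"ax":0,"ay":0,"az":0},{"x":0,"y":0,"z":-0.04,"ax":0,"ay":0,"az":0},{"x":0,"y":0,"z":0,"ax":0,"ay":0,"az":0},{"x":0,"y":0,"z":0,"ax":0,"ay":0,"az":0}]'
```

```text
clock: 3.4
position: [520.3, 44.8, 43.8]
ee_rot: [0.996, -0.087, -0.001, 0.0]
contact_force: [0.2, -0.1, -0.7]
gripper_width: 0.0
grasp_force: 0.0
```

```bash
python3 -m handwheel '[{"x":0,"y":0,"z":-0.025,"ax":0,"ay":0,"az":0},{"x":0,"y":0,"z":-0.025,"ax":0,"ay":0,"az":0},{"x":0,"y":0,"z":-0.025,"ax":0,"ay":0,"az":0},{"x":0,"y":0,"z":-0.025,"ax":0,"ay":0,"az":0},{"x":0,"y":0,"z":0,"ax":0,"ay":0,"az":0},{"x":0,"y":0,"z":0,"ax":0,"ay":0,"az":0},{"x":0,"y":0,"z":0,"ax":0,"ay":0,"az":0},{"x":0,"y":0,"z":0,"ax":0,"ay":0,"az":0}]'
python3 - <<'E'
from h import *
a=snap('top','t3.png');b=snap('side','s3.png')
A=cv2.resize(a[180:240,230:300],(400,343),interpolation=cv2.INTER_CUBIC);B=cv2.resize(b[190:250,240:310],(400,343),interpolation=cv2.INTER_CUBIC)
cv2.imwrite('pics/m3.png',cv2.cvtColor(np.hstack([A,B]),cv2.COLOR_RGB2BGR))
E
```

```text
clock: 4.2
position: [520.9, 44.8, 24.2]
ee_rot: [0.996, -0.087, -0.0, 0.0]
contact_force: [1.4, 0.4, 0.3]
gripper_width: -0.0
grasp_force: 0.6
```

View pics/m3.png

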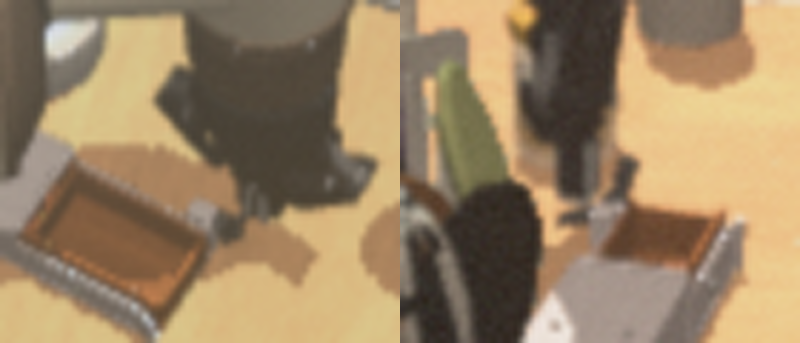

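The latch arm now stands up at (628,175) in the right-hand crop, and the tail is near level at (575,216). I'll press a little farther, to the stop.

```bash
python3 -m handwheel '[{"x":0,"y":0,"z":-0.01,"ax":0,"ay":0,"az":0},{"x":0,"y":0,"z":-0.01,"ax":0,"ay":0,"az":0},{"x":0,"y":0,"z":-0.01,"ax":0,"ay":0,"az":0},{"x":0,"y":0,"z":-0.01,"ax":0,"ay":0,"az":0},{"x":0,"y":0,"z":-0.01,"ax":0,"ay":0,"az":0},{"x":0,"y":0,"z":0,"ax":0,"ay":0,"az":0},{"x":0,"y":0,"z":0,"ax":0,"ay":0,"az":0},{"x":0,"y":0,"z":0,"ax":0,"ay":0,"az":0}]'
```

```text
clock: 5.1
position: [523.8, 45.2, 19.0]
ee_rot: [0.996, -0.086, 0.003, -0.0]
contact_force: [-4.4, -0.9, 30.2]
gripper_width: 0.2
grasp_force: 13.0
```

```bash
python3 -m handwheel '[{"x":0,"y":0,"z":0.03,"ax":0,"ay":0,"az":0},{"x":0,"y":0,"z":0.17,"ax":0,"ay":0,"az":0},{"x":0,"y":0,"z":0.18,"ax":0,"ay":0,"az":0},{"x":-0.128,"y":0.135,"z":0,"ax":0,"ay":0,"az":0},{"x":-0.128,"y":0.135,"z":0,"ax":0,"ay":0,"az":0},{"x":0,"y":0,"z":0,"ax":0,"ay":0,"az":0},{"x":0,"y":0,"z":0,"ax":0,"ay":0,"az":0},{"x":0,"y":0,"z":0,"ax":0,"ay":0,"az":0}]'
python3 - <<'E'
from h import *
a=snap('top','t4.png');b=snap('side','s4.png')
s=arm.read_state();p=s['position'];print(p,s['joints'],proj('top',p),proj('side',p))
A=cv2.resize(a[170:240,210:290],(400,350),interpolation=cv2.INTER_CUBIC);B=cv2.resize(b[190:260,240:320],(400,350),interpolation=cv2.INTER_CUBIC)
cv2.imwrite('pics/m4.png',cv2.cvtColor(np.hstack([A,B]),cv2.COLOR_RGB2BGR))
print('edge',ray('top',(250,262),0),ray('top',(150,225),0))
E
```

```text
clock: 5.9
position: [470.1, 98.5, 90.0]
ee_rot: [0.996, -0.087, -0.0, 0.0]
contact_force: [1.0, -0.9, -0.5]
gripper_width: -0.1
grasp_force: 0.0
[470.34897529  98.2085523   89.95687802] [ 5.44857755e-01  3.04551654e-01 -5.27501237e-01 -3.91283106e-05
 -7.39644809e-01  8.50439341e-01] [253.24063907 214.44029959] [285.12822968 213.38508387]
edge [354.15591792  70.08052814   0.        ] [369.22619044 414.25500448   0.        ]
```

View pics/m4.png

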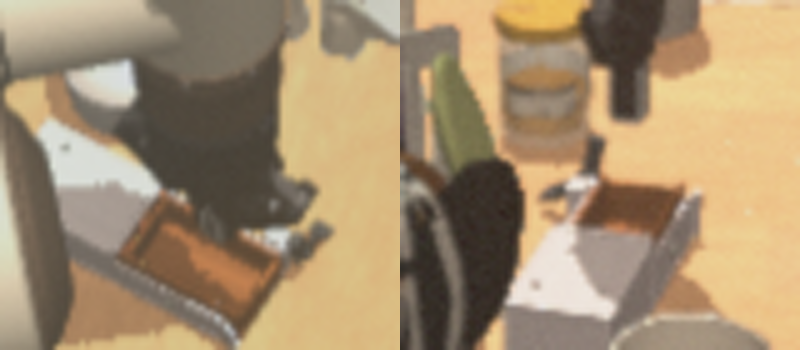

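The latch stands fully up at (595,150) in the right-hand crop, and the shut fingers are above the empty compartment. Next they go down into it.

```bash
python3 -m handwheel '[{"x":0,"y":0,"z":-0.1,"ax":0,"ay":0,"az":0},{"x":0,"y":0,"z":-0.1,"ax":0,"ay":0,"az":0},{"x":0,"y":0,"z":-0.1,"ax":0,"ay":0,"az":0},{"x":0,"y":0,"z":-0.04,"ax":0,"ay":0,"az":0},{"x":0,"y":0,"z":-0.02,"ax":0,"ay":0,"az":0},{"x":0,"y":0,"z":0,"ax":0,"ay":0,"az":0},{"x":0,"y":0,"z":0,"ax":0,"ay":0,"az":0},{"x":0,"y":0,"z":0,"ax":0,"ay":0,"az":0}]'
```

```text
clock: 6.8
position: [470.7, 99.1, 19.1]
ee_rot: [0.996, -0.087, 0.001, -0.0]
contact_force: [0.3, -1.1, 0.3]
gripper_width: -0.3
grasp_force: 0.0
```

```bash
python3 -m handwheel '[{"x":-0.004,"y":-0.025,"z":-0.01,"ax":0,"ay":0,"az":0},{"x":-0.004,"y":-0.025,"z":-0.01,"ax":0,"ay":0,"az":0},{"x":-0.006,"y":-0.035,"z":0,"ax":0,"ay":0,"az":0},{"x":-0.009,"y":-0.05,"z":0,"ax":0,"ay":0,"az":0},{"x":-0.009,"y":-0.05,"z":0,"ax":0,"ay":0,"az":0},{"x":-0.009,"y":-0.05,"z":0,"ax":0,"ay":0,"az":0},{"x":-0.009,"y":-0.05,"z":0,"ax":0,"ay":0,"az":0},{"x":-0.009,"y":-0.05,"z":0,"ax":0,"ay":0,"az":0}]'
```

```text
clock: 7.6
position: [458.1, 30.8, 14.4]
ee_rot: [0.996, -0.087, 0.0, -0.0]
contact_force: [0.6, 1.3, 0.6]
gripper_width: 0.0
grasp_force: 0.8
```

```bash
python3 -m handwheel '[{"x":-0.009,"y":-0.05,"z":0,"ax":0,"ay":0,"az":0},{"x":-0.009,"y":-0.05,"z":0,"ax":0,"ay":0,"az":0},{"x":-0.009,"y":-0.05,"z":0,"ax":0,"ay":0,"az":0},{"x":-0.009,"y":-0.05,"z":0,"ax":0,"ay":0,"az":0},{"x":-0.009,"y":-0.05,"z":0,"ax":0,"ay":0,"az":0},{"x":-0.009,"y":-0.05,"z":0,"ax":0,"ay":0,"az":0},{"x":-0.009,"y":-0.05,"z":0,"ax":0,"ay":0,"az":0},{"x":-0.009,"y":-0.05,"z":0,"ax":0,"ay":0,"az":0}]'
python3 -m handwheel '[{"x":-0.006,"y":-0.035,"z":0,"ax":0,"ay":0,"az":0},{"x":-0.006,"y":-0.035,"z":0,"ax":0,"ay":0,"az":0},{"x":-0.006,"y":-0.035,"z":0,"ax":0,"ay":0,"az":0},{"x":-0.006,"y":-0.035,"z":0,"ax":0,"ay":0,"az":0},{"x":-0.006,"y":-0.035,"z":0,"ax":0,"ay":0,"az":0},{"x":-0.006,"y":-0.035,"z":0,"ax":0,"ay":0,"az":0},{"x":-0.006,"y":-0.035,"z":0,"ax":0,"ay":0,"az":0},{"x":0,"y":0,"z":0,"ax":0,"ay":0,"az":0}]'
python3 - <<'E'
from h import *
a=snap('top','t5.png');b=snap('side','s5.png')
A=cv2.resize(a[170:270,220:320],(400,400),interpolation=cv2.INTER_CUBIC);B=cv2.resize(b[170:270,230:330],(400,400),interpolation=cv2.INTER_CUBIC)
cv2.imwrite('pics/m5.png',cv2.cvtColor(np.hstack([A,B]),cv2.COLOR_RGB2BGR))
E
```

```text
clock: 8.4
position: [443.7, -49.0, 14.3]
ee_rot: [0.996, -0.087, -0.0, 0.0]
contact_force: [-0.4, 1.9, -0.2]
gripper_width: -0.0
grasp_force: 0.4
clock: 9.2
position: [435.1, -98.0, 14.3]
ee_rot: [0.996, -0.088, -0.0, 0.0]
contact_force: [-0.3, -0.3, -0.4]
gripper_width: 0.2
grasp_force: 0.0
```

View pics/m5.png

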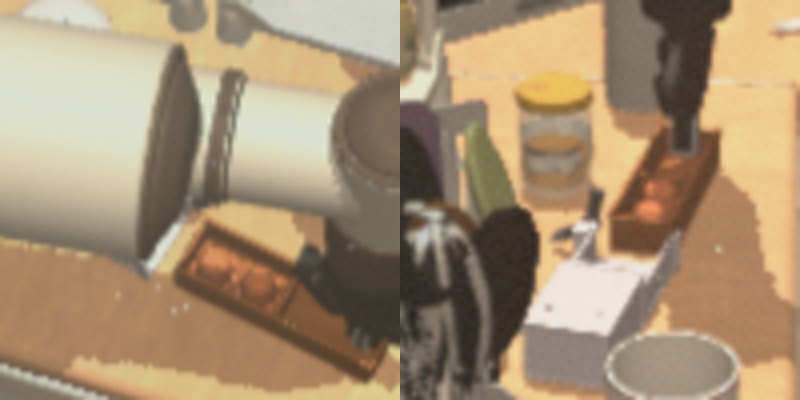

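The drawer is fully out and level, with both pods standing. The left crop has its pod-end corners at (210,222) and (175,272). The right crop has its rim corners at (612,213), (668,230), (720,133) and (668,122). The latch is still up.

Run:
```python
from h import *
np.set_printoptions(precision=1,suppress=True)
T=lambda u,v:(220+(u+.5)/4-.5,170+(v+.5)/4-.5); S=lambda u,v:(230+(u-400+.5)/4-.5,170+(v+.5)/4-.5)
for p in[(210,222),(175,272),(375,380)]: print('top',ray('top',T(*p),34))
for p in[(612,213),(668,230),(720,133)]: print('side',ray('side',S(*p),34))
# pods via copper mask
for n,f,bx in(('top','t5.png',(260,225,300,252)),('side','s5.png',(285,205,302,228))):
    im=cv2.imread('pics/'+f);h=cv2.cvtColor(im,cv2.COLOR_BGR2HSV).astype(int);x0,y0,x1,y1=bx
    r=h[y0:y1,x0:x1];m=((r[...,0]<14)&(r[...,1]>90)&(r[...,2]>165)).astype(np.uint8)
    k,l,st,c=cv2.connectedComponentsWithStats(m)
    for i in range(1,k):
        if st[i,4]>15: print(n,st[i,4],c[i]+[x0,y0],ray(n,c[i]+[x0,y0],30))
```

```text
top [479.7  41.1  34. ]
top [430.8  52.8  34. ]
top [ 396.  -118.8   34. ]
side [482.3  52.1  34. ]
side [437.8  76.4  34. ]
side [405.5 -96.9  34. ]
top 77 [277.2 235.3] [453.6  15.6  30. ]
side 16 [293.8 217. ] [451.3   2.2  30. ]
side 31 [292. 222.] [454.6  36.6  30. ]
```

```bash
python3 -m handwheel '[{"x":0.01,"y":0.03,"z":0.2,"ax":0,"ay":0,"az":0},{"x":0,"y":0,"z":0.23,"ax":0,"ay":0,"az":0},{"x":0.008,"y":0.053,"z":0,"ax":0,"ay":0,"az":0.09},{"x":0.008,"y":0.053,"z":0,"ax":0,"ay":0,"az":0.09},{"x":0.008,"y":0.053,"z":0,"ax":0,"ay":0,"az":0.09},{"x":0.008,"y":0.053,"z":0,"ax":0,"ay":0,"az":0.09},{"x":0.008,"y":0.053,"z":0,"ax":0,"ay":0,"az":0.09},{"x":0.008,"y":0.053,"z":0,"ax":0,"ay":0,"az":0.09}]' 0.55
python3 -m handwheel '[{"x":0,"y":0,"z":0,"ax":0,"ay":0,"az":0.09},{"x":0,"y":0,"z":0,"ax":0,"ay":0,"az":0.09},{"x":0,"y":0,"z":0,"ax":0,"ay":0,"az":0.09},{"x":0,"y":0,"z":0,"ax":0,"ay":0,"az":0.09},{"x":0,"y":0,"z":0,"ax":0,"ay":0,"az":0.09},{"x":0,"y":0,"z":0,"ax":0,"ay":0,"az":0.01},{"x":0,"y":0,"z":0,"ax":0,"ay":0,"az":0},{"x":0,"y":0,"z":0,"ax":0,"ay":0,"az":0}]'
```

```text
clock: 10.1
position: [447.0, -27.0, 100.4]
ee_rot: [0.943, 0.334, -0.0, 0.0]
contact_force: [-0.4, 1.1, -0.2]
gripper_width: 66.5
grasp_force: 0.0
clock: 10.9
position: [447.0, -27.6, 100.3]
ee_rot: [0.767, 0.642, -0.0, -0.0]
contact_force: [-0.1, 0.3, -0.3]
gripper_width: 66.3
grasp_force: 0.0
```

```bash
python3 -m handwheel '[{"x":0,"y":0,"z":-0.12,"ax":0,"ay":0,"az":0},{"x":0,"y":0,"z":-0.12,"ax":0,"ay":0,"az":0},{"x":0,"y":0,"z":-0.12,"ax":0,"ay":0,"az":0},{"x":0,"y":0,"z":-0.06,"ax":0,"ay":0,"az":0},{"x":0,"y":0,"z":-0.03,"ax":0,"ay":0,"az":0},{"x":0,"y":0,"z":-0.01,"ax":0,"ay":0,"az":0},{"x":0,"y":0,"z":0,"ax":0,"ay":0,"az":0},{"x":0,"y":0,"z":0,"ax":0,"ay":0,"az":0}]'
```

```text
clock: 11.7
position: [447.3, -27.5, 8.9]
ee_rot: [0.766, 0.643, 0.0, 0.0]
contact_force: [-0.7, 0.4, 0.0]
gripper_width: 66.5
grasp_force: 0.0
```

No contact on the way down. Now closing.

```bash
python3 -m handwheel '[{"x":0,"y":0,"z":0,"ax":0,"ay":0,"az":0},{"x":0,"y":0,"z":0,"ax":0,"ay":0,"az":0},{"x":0,"y":0,"z":0,"ax":0,"ay":0,"az":0},{"x":0,"y":0,"z":0,"ax":0,"ay":0,"az":0},{"x":0,"y":0,"z":0,"ax":0,"ay":0,"az":0},{"x":0,"y":0,"z":0,"ax":0,"ay":0,"az":0},{"x":0,"y":0,"z":0,"ax":0,"ay":0,"az":0},{"x":0,"y":0,"z":0,"ax":0,"ay":0,"az":0}]' -1
```

```text
clock: 12.5
position: [447.7, -27.4, 9.3]
ee_rot: [0.766, 0.643, 0.001, 0.0]
contact_force: [-0.5, 0.7, 6.7]
gripper_width: 51.2
grasp_force: 63.8
```

```bash
python3 -m handwheel '[{"x":0,"y":0,"z":0.02,"ax":0,"ay":0,"az":0},{"x":0,"y":0,"z":0.04,"ax":0,"ay":0,"az":0},{"x":0,"y":0,"z":0.05,"ax":0,"ay":0,"az":0},{"x":-0.02,"y":-0.01,"z":0.05,"ax":0,"ay":0,"az":0},{"x":-0.05,"y":-0.02,"z":0.04,"ax":0,"ay":0,"az":0},{"x":-0.07,"y":-0.02,"z":0.02,"ax":0,"ay":0,"az":0},{"x":-0.05,"y":-0.02,"z":0,"ax":0,"ay":0,"az":0},{"x":-0.02,"y":0,"z":0,"ax":0,"ay":0,"az":0}]'
```

```text
clock: 13.3
position: [402.6, -42.4, 52.2]
ee_rot: [0.766, 0.643, -0.001, -0.0]
contact_force: [-0.4, 0.2, -2.7]
gripper_width: 51.2
grasp_force: 62.8
```

Run:
```python
from h import *
a=snap('side','s6.png');A=cv2.resize(a[130:270,230:370],(420,420),interpolation=cv2.INTER_CUBIC)
cv2.imwrite('pics/m6.png',cv2.cvtColor(A,cv2.COLOR_RGB2BGR));print(arm.read_state()['joints'],arm.read_state()['wrist_torque'])
```

```text
[ 3.00956396e-01  2.62953119e-01 -7.42577730e-01 -5.55791760e-04
 -5.67077618e-01  2.66610492e+00] [0.01265071 0.06730801 0.00575335]
```

View pics/m6.png

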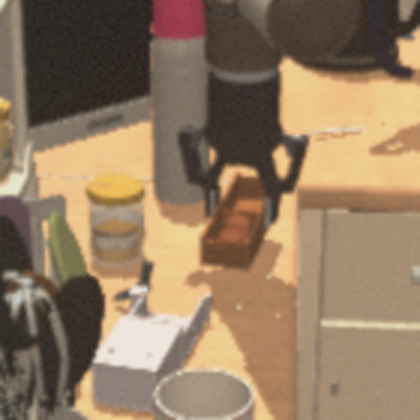

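The drawer is held level at about (235,225) with both pods standing, clear of the honey jar. Turning it now.

```bash
python3 -m handwheel '[{"x":0,"y":0,"z":0,"ax":0,"ay":0,"az":-0.02},{"x":0,"y":0,"z":0,"ax":0,"ay":0,"az":-0.04},{"x":0,"y":0,"z":0,"ax":0,"ay":0,"az":-0.06},{"x":0,"y":0,"z":0,"ax":0,"ay":0,"az":-0.08},{"x":0,"y":0,"z":0,"ax":0,"ay":0,"az":-0.08},{"x":0,"y":0,"z":0,"ax":0,"ay":0,"az":-0.08},{"x":0,"y":0,"z":0,"ax":0,"ay":0,"az":-0.08},{"x":0,"y":0,"z":0,"ax":0,"ay":0,"az":-0.08}]'
python3 -m handwheel '[{"x":0,"y":0,"z":0,"ax":0,"ay":0,"az":-0.08},{"x":0,"y":0,"z":0,"ax":0,"ay":0,"az":-0.08},{"x":0,"y":0,"z":0,"ax":0,"ay":0,"az":-0.08},{"x":0,"y":0,"z":0,"ax":0,"ay":0,"az":-0.08},{"x":0,"y":0,"z":0,"ax":0,"ay":0,"az":-0.08},{"x":0,"y":0,"z":0,"ax":0,"ay":0,"az":-0.08},{"x":0,"y":0,"z":0,"ax":0,"ay":0,"az":-0.08},{"x":0,"y":0,"z":0,"ax":0,"ay":0,"az":-0.08}]'
python3 -m handwheel '[{"x":0,"y":0,"z":0,"ax":0,"ay":0,"az":-0.08},{"x":0,"y":0,"z":0,"ax":0,"ay":0,"az":-0.08},{"x":0,"y":0,"z":0,"ax":0,"ay":0,"az":-0.08},{"x":0,"y":0,"z":0,"ax":0,"ay":0,"az":-0.08},{"x":0,"y":0,"z":0,"ax":0,"ay":0,"az":-0.08},{"x":0,"y":0,"z":0,"ax":0,"ay":0,"az":-0.08},{"x":0,"y":0,"z":0,"ax":0,"ay":0,"az":-0.08},{"x":0,"y":0,"z":0,"ax":0,"ay":0,"az":-0.08}]'
python3 -m handwheel '[{"x":0,"y":0,"z":0,"ax":0,"ay":0,"az":-0.07},{"x":0,"y":0,"z":0,"ax":0,"ay":0,"az":-0.06},{"x":0,"y":0,"z":0,"ax":0,"ay":0,"az":-0.05},{"x":0,"y":0,"z":0,"ax":0,"ay":0,"az":-0.02},{"x":0,"y":0,"z":0,"ax":0,"ay":0,"az":0},{"x":0,"y":0,"z":0,"ax":0,"ay":0,"az":0},{"x":0,"y":0,"z":0,"ax":0,"ay":0,"az":0},{"x":0,"y":0,"z":0,"ax":0,"ay":0,"az":0}]'
python3 - <<'E'
from h import *
np.set_printoptions(precision=2,suppress=True)
snap('top','t7.png');im=snap('side','s7.png');s=arm.read_state();q=s['ee_rot']
M=R.from_quat(q).as_matrix();print('xang',np.degrees(np.arctan2(M[1,0],M[0,0])),M[2],s['position'],s['wrist_torque'],s['clock'])
E
```

```text
clock: 14.15
position: [405.2, -41.5, 52.0]
ee_rot: [0.959, 0.283, -0.0, 0.0]
contact_force: [-0.2, -0.1, -2.4]
gripper_width: 50.8
grasp_force: 62.9
clock: 14.95
position: [405.2, -41.5, 52.0]
ee_rot: [0.977, -0.214, -0.0, 0.0]
contact_force: [-0.8, 0.4, -1.5]
gripper_width: 50.8
grasp_force: 62.9
clock: 15.75
position: [405.2, -41.5, 52.0]
ee_rot: [0.753, -0.658, -0.0, 0.0]
contact_force: [0.5, 0.3, -2.8]
gripper_width: 50.8
grasp_force: 62.9
clock: 16.55
position: [405.1, -41.6, 52.3]
ee_rot: [-0.643, 0.766, 0.0, -0.0]
contact_force: [0.8, 0.3, -2.4]
gripper_width: 50.8
grasp_force: 62.9
xang -99.97242012384147 [-0. -0. -1.] [405.1  -41.58  52.34] [-0.02  0.03 -0.01] 16.65
```

```bash
python3 -m handwheel '[{"x":0.03,"y":0,"z":0,"ax":0,"ay":0,"az":0},{"x":0.06,"y":0,"z":0,"ax":0,"ay":0,"az":0},{"x":0.06,"y":0,"z":-0.03,"ax":0,"ay":0,"az":0},{"x":0.04,"y":0,"z":-0.06,"ax":0,"ay":0,"az":0},{"x":0.01,"y":0,"z":-0.06,"ax":0,"ay":0,"az":0},{"x":0,"y":0,"z":-0.04,"ax":0,"ay":0,"az":0},{"x":0,"y":0,"z":0,"ax":0,"ay":0,"az":0},{"x":0,"y":0,"z":0,"ax":0,"ay":0,"az":0}]'
python3 - <<'E'
from h import *
im=snap('side','s8.png');t=snap('top','t8.png');print(arm.read_state()['position'])
A=cv2.resize(t[170:270,220:320],(400,400),interpolation=cv2.INTER_CUBIC);B=cv2.resize(im[170:270,230:330],(400,400),interpolation=cv2.INTER_CUBIC)
cv2.imwrite('pics/m8.png',cv2.cvtColor(np.hstack([A,B]),cv2.COLOR_RGB2BGR))
E
```

```text
clock: 17.45
position: [445.3, -41.7, 14.2]
ee_rot: [-0.643, 0.766, 0.0, -0.0]
contact_force: [-0.0, 0.0, -2.6]
gripper_width: 51.1
grasp_force: 62.9
[445.45409799 -41.5096638   14.70718564]
```

```bash
python3 -m handwheel '[{"x":0.004,"y":0.02,"z":0.005,"ax":0,"ay":0,"az":0},{"x":0.007,"y":0.039,"z":0,"ax":0,"ay":0,"az":0},{"x":0.007,"y":0.039,"z":0,"ax":0,"ay":0,"az":0},{"x":0.007,"y":0.039,"z":0,"ax":0,"ay":0,"az":0},{"x":0.007,"y":0.039,"z":0,"ax":0,"ay":0,"az":0},{"x":0.004,"y":0.024,"z":0,"ax":0,"ay":0,"az":0},{"x":0,"y":0,"z":0,"ax":0,"ay":0,"az":0},{"x":0,"y":0,"z":0,"ax":0,"ay":0,"az":0}]'
```

```text
clock: 18.35
position: [452.2, -1.5, 15.3]
ee_rot: [-0.643, 0.766, 0.0, -0.0]
contact_force: [-0.1, -0.5, -1.6]
gripper_width: 50.7
grasp_force: 62.9
```

```bash
python3 -m handwheel '[{"x":0.004,"y":0.025,"z":0,"ax":0,"ay":0,"az":0},{"x":0.006,"y":0.034,"z":0,"ax":0,"ay":0,"az":0},{"x":0.006,"y":0.034,"z":0,"ax":0,"ay":0,"az":0},{"x":0.006,"y":0.034,"z":0,"ax":0,"ay":0,"az":0},{"x":0.006,"y":0.034,"z":0,"ax":0,"ay":0,"az":0},{"x":0,"y":0,"z":-0.005,"ax":0,"ay":0,"az":0},{"x":0,"y":0,"z":-0.005,"ax":0,"ay":0,"az":0},{"x":0,"y":0,"z":0,"ax":0,"ay":0,"az":0}]'
```

```text
clock: 19.15
position: [457.9, 30.6, 13.3]
ee_rot: [-0.643, 0.766, 0.0, 0.0]
contact_force: [0.1, 0.5, -1.0]
gripper_width: 50.7
grasp_force: 63.2
```

```bash
python3 -m handwheel '[{"x":0,"y":0,"z":0,"ax":0,"ay":0,"az":0},{"x":0,"y":0,"z":0,"ax":0,"ay":0,"az":0},{"x":0,"y":0,"z":0,"ax":0,"ay":0,"az":0},{"x":0,"y":0,"z":0,"ax":0,"ay":0,"az":0},{"x":0,"y":0,"z":0.05,"ax":0,"ay":0,"az":0},{"x":0,"y":0,"z":0.1,"ax":0,"ay":0,"az":0},{"x":0,"y":0,"z":0.15,"ax":0,"ay":0,"az":0},{"x":0,"y":0,"z":0.08,"ax":0,"ay":0,"az":0}]' 0.55
python3 -m handwheel '[{"x":-0.02,"y":-0.116,"z":0,"ax":0,"ay":0,"az":0},{"x":-0.02,"y":-0.116,"z":0,"ax":0,"ay":0,"az":0},{"x":-0.02,"y":-0.116,"z":0,"ax":0,"ay":0,"az":0},{"x":-0.02,"y":-0.116,"z":0,"ax":0,"ay":0,"az":0},{"x":-0.02,"y":-0.116,"z":0,"ax":0,"ay":0,"az":0},{"x":0,"y":0,"z":0,"ax":0,"ay":0,"az":0},{"x":0,"y":0,"z":0,"ax":0,"ay":0,"az":0},{"x":0,"y":0,"z":0,"ax":0,"ay":0,"az":0}]' -1
python3 - <<'E'
from h import *
t=snap('top','t9.png');im=snap('side','s9.png');print(arm.read_state()['position'])
A=cv2.resize(t[170:270,220:320],(400,400),interpolation=cv2.INTER_CUBIC);B=cv2.resize(im[170:270,230:330],(400,400),interpolation=cv2.INTER_CUBIC)
cv2.imwrite('pics/m9.png',cv2.cvtColor(np.hstack([A,B]),cv2.COLOR_RGB2BGR))
for n,i,bx in(('top',t,(255,215,310,262)),('side',im,(280,190,310,235))):
    h=cv2.cvtColor(i,cv2.COLOR_RGB2HSV).astype(int);x0,y0,x1,y1=bx
    r=h[y0:y1,x0:x1];m=((r[...,0]<14)&(r[...,1]>90)&(r[...,2]>165)).astype(np.uint8)
    k,l,st,c=cv2.connectedComponentsWithStats(m)
    for j in range(1,k):
        if st[j,4]>10: print(n,st[j,4],c[j]+[x0,y0],ray(n,c[j]+[x0,y0],30))
E
```

```text
clock: 19.95
position: [459.0, 30.9, 92.1]
ee_rot: [-0.643, 0.766, -0.001, 0.002]
contact_force: [0.5, -0.2, 0.6]
gripper_width: 66.3
grasp_force: 0.0
clock: 20.75
position: [438.3, -84.9, 89.7]
ee_rot: [-0.643, 0.766, -0.0, 0.0]
contact_force: [0.1, 0.2, 0.6]
gripper_width: 0.1
grasp_force: 0.0
[438.19333982 -84.71105504  89.5622361 ]
top 124 [264.94354839 230.37096774] [457.18652646  57.00018801  30.        ]
top 30 [277.6        235.43333333] [453.63815936  14.22262919  30.        ]
side 68 [293.16176471 199.69117647] [ 462.37847086 -126.71121564   30.        ]
side 11 [295.63636364 213.90909091] [447.02601854 -19.91168911  30.        ]
side 22 [292.09090909 219.27272727] [455.63911365  18.20903325  30.        ]
side 26 [307.19230769 220.76923077] [408.22109403  24.87146741  30.        ]
side 16 [302.1875 231.1875] [420.1255737   93.27367555  30.        ]
side 46 [287.82608696 231.13043478] [462.80336799  96.15515687  30.        ]
```

```bash
python3 -m handwheel '[{"x":0,"y":0,"z":-0.12,"ax":0,"ay":0,"az":0},{"x":0,"y":0,"z":-0.12,"ax":0,"ay":0,"az":0},{"x":0,"y":0,"z":-0.1,"ax":0,"ay":0,"az":0},{"x":0,"y":0,"z":-0.04,"ax":0,"ay":0,"az":0},{"x":0,"y":0,"z":0,"ax":0,"ay":0,"az":0},{"x":0.004,"y":0.025,"z":0,"ax":0,"ay":0,"az":0},{"x":0.004,"y":0.025,"z":0,"ax":0,"ay":0,"az":0},{"x":0.004,"y":0.025,"z":0,"ax":0,"ay":0,"az":0}]'
python3 -m handwheel '[{"x":0.006,"y":0.034,"z":0,"ax":0,"ay":0,"az":0},{"x":0.006,"y":0.034,"z":0,"ax":0,"ay":0,"az":0},{"x":0.006,"y":0.034,"z":0,"ax":0,"ay":0,"az":0},{"x":0.006,"y":0.034,"z":0,"ax":0,"ay":0,"az":0},{"x":0.006,"y":0.034,"z":0,"ax":0,"ay":0,"az":0},{"x":0.006,"y":0.034,"z":0,"ax":0,"ay":0,"az":0},{"x":0.006,"y":0.034,"z":0,"ax":0,"ay":0,"az":0},{"x":0,"y":0,"z":0,"ax":0,"ay":0,"az":0}]'
```

```text
clock: 21.65
position: [441.1, -69.7, 14.2]
ee_rot: [-0.643, 0.766, -0.001, 0.001]
contact_force: [-0.2, 0.1, -0.4]
gripper_width: -0.0
grasp_force: 0.0
clock: 22.45
position: [449.4, -21.6, 13.3]
ee_rot: [-0.643, 0.766, -0.0, 0.001]
contact_force: [-0.1, 0.4, -0.6]
gripper_width: 0.4
grasp_force: 0.0
```

```bash
python3 -m handwheel '[{"x":0.006,"y":0.034,"z":0,"ax":0,"ay":0,"az":0},{"x":0.006,"y":0.034,"z":0,"ax":0,"ay":0,"az":0},{"x":0.006,"y":0.034,"z":0,"ax":0,"ay":0,"az":0},{"x":0.006,"y":0.034,"z":0,"ax":0,"ay":0,"az":0},{"x":0.006,"y":0.034,"z":0,"ax":0,"ay":0,"az":0},{"x":0.006,"y":0.034,"z":0,"ax":0,"ay":0,"az":0},{"x":0.006,"y":0.034,"z":0,"ax":0,"ay":0,"az":0},{"x":0.006,"y":0.034,"z":0,"ax":0,"ay":0,"az":0}]'
```

```text
clock: 23.25
position: [458.4, 32.2, 13.4]
ee_rot: [-0.643, 0.766, -0.0, 0.0]
contact_force: [-0.3, -3.0, 2.3]
gripper_width: -0.4
grasp_force: 1.7
```

```bash
python3 -m handwheel '[{"x":0.003,"y":0.017,"z":0,"ax":0,"ay":0,"az":0},{"x":0.003,"y":0.017,"z":0,"ax":0,"ay":0,"az":0},{"x":0.003,"y":0.017,"z":0,"ax":0,"ay":0,"az":0},{"x":0.003,"y":0.017,"z":0,"ax":0,"ay":0,"az":0},{"x":0.003,"y":0.012,"z":0,"ax":0,"ay":0,"az":0},{"x":0.002,"y":0.01,"z":0,"ax":0,"ay":0,"az":0},{"x":0.002,"y":0.01,"z":0,"ax":0,"ay":0,"az":0},{"x":0,"y":0,"z":0,"ax":0,"ay":0,"az":0}]'
```

```text
clock: 24.05
position: [462.6, 52.3, 13.5]
ee_rot: [-0.643, 0.766, -0.0, 0.001]
contact_force: [-1.1, 0.1, 3.7]
gripper_width: 0.0
grasp_force: 0.4
```

```bash
python3 -m handwheel '[{"x":0.001,"y":0.008,"z":0,"ax":0,"ay":0,"az":0},{"x":0.002,"y":0.008,"z":0,"ax":0,"ay":0,"az":0},{"x":0.001,"y":0.008,"z":0,"ax":0,"ay":0,"az":0},{"x":0.001,"y":0.006,"z":0,"ax":0,"ay":0,"az":0},{"x":0.001,"y":0.004,"z":0,"ax":0,"ay":0,"az":0},{"x":0,"y":0,"z":0,"ax":0,"ay":0,"az":0},{"x":0,"y":0,"z":0,"ax":0,"ay":0,"az":0},{"x":0,"y":0,"z":0,"ax":0,"ay":0,"az":0}]'
```

```text
clock: 24.85
position: [462.0, 57.4, 13.4]
ee_rot: [-0.643, 0.766, 0.0, -0.001]
contact_force: [-2.4, -5.4, 7.6]
gripper_width: -0.0
grasp_force: 3.6
```

```bash
python3 -m handwheel '[{"x":0.001,"y":0.006,"z":0,"ax":0,"ay":0,"az":0},{"x":0.001,"y":0.006,"z":0,"ax":0,"ay":0,"az":0},{"x":0.001,"y":0.006,"z":0,"ax":0,"ay":0,"az":0},{"x":0,"y":0,"z":0,"ax":0,"ay":0,"az":0},{"x":0,"y":0,"z":0,"ax":0,"ay":0,"az":0},{"x":0,"y":0,"z":0,"ax":0,"ay":0,"az":0},{"x":0,"y":0,"z":0,"ax":0,"ay":0,"az":0},{"x":0,"y":0,"z":0,"ax":0,"ay":0,"az":0}]'
python3 - <<'E'
from h import *
t=snap('top','t10.png');im=snap('side','s10.png');s=arm.read_state();print(s['position'],s['contact_force'])
A=cv2.resize(t[170:250,225:305],(400,400),interpolation=cv2.INTER_CUBIC);B=cv2.resize(im[190:270,240:320],(400,400),interpolation=cv2.INTER_CUBIC)
cv2.imwrite('pics/m10.png',cv2.cvtColor(np.hstack([A,B]),cv2.COLOR_RGB2BGR))
E
```

```text
clock: 25.65
position: [462.0, 60.6, 13.3]
ee_rot: [-0.642, 0.766, 0.0, -0.002]
contact_force: [-3.6, -7.3, 8.2]
gripper_width: 0.2
grasp_force: 4.1
[462.0195035   60.61528552  13.25676952] [-3.23457541 -5.98559986  7.43287458]
```

```bash
python3 -m handwheel '[{"x":0.001,"y":0.006,"z":0,"ax":0,"ay":0,"az":0},{"x":0.001,"y":0.006,"z":0,"ax":0,"ay":0,"az":0},{"x":0.001,"y":0.006,"z":0,"ax":0,"ay":0,"az":0},{"x":0,"y":0,"z":0,"ax":0,"ay":0,"az":0},{"x":0,"y":0,"z":0,"ax":0,"ay":0,"az":0},{"x":0,"y":0,"z":0,"ax":0,"ay":0,"az":0},{"x":0,"y":0,"z":0,"ax":0,"ay":0,"az":0},{"x":0,"y":0,"z":0,"ax":0,"ay":0,"az":0}]'
```

```text
clock: 26.55
position: [461.5, 62.1, 13.2]
ee_rot: [-0.642, 0.766, 0.0, -0.004]
contact_force: [-1.3, -15.7, 9.4]
gripper_width: 0.3
grasp_force: 8.7
```

View pics/m10.png

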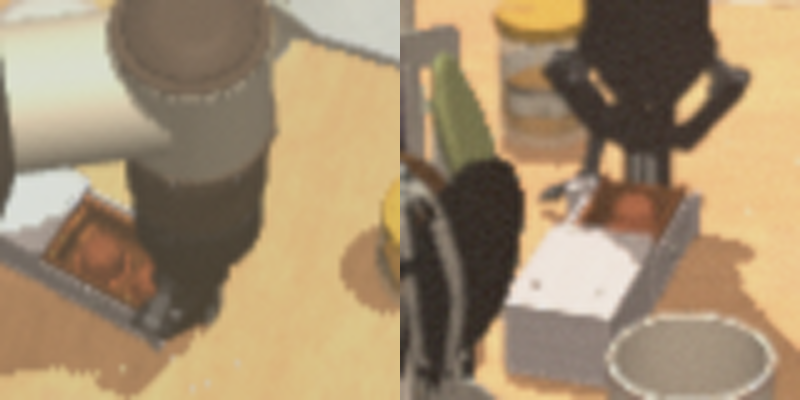

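The view shows the pods in the open front half, the divider at the roof edge near (75,200) in the left crop, and the latch still up at (595,160) in the right crop. The gripper linkage may be brushing the latch tip, so I'll back off, go higher and push once more to confirm the drawer is home.

```bash
python3 -m handwheel '[{"x":-0.022,"y":-0.04,"z":0,"ax":0,"ay":0,"az":0},{"x":0,"y":0,"z":0.03,"ax":0,"ay":0,"az":0},{"x":0,"y":0,"z":0.03,"ax":0,"ay":0,"az":0},{"x":0,"y":0,"z":0,"ax":0,"ay":0,"az":0},{"x":0,"y":0,"z":0,"ax":0,"ay":0,"az":0},{"x":0,"y":0,"z":0,"ax":0,"ay":0,"az":0},{"x":0,"y":0,"z":0,"ax":0,"ay":0,"az":0},{"x":0,"y":0,"z":0,"ax":0,"ay":0,"az":0}]'
python3 -m handwheel '[{"x":0.001,"y":0.007,"z":0,"ax":0,"ay":0,"az":0},{"x":0.001,"y":0.007,"z":0,"ax":0,"ay":0,"az":0},{"x":0.001,"y":0.006,"z":0,"ax":0,"ay":0,"az":0},{"x":0.001,"y":0.006,"z":0,"ax":0,"ay":0,"az":0},{"x":0.001,"y":0.006,"z":0,"ax":0,"ay":0,"az":0},{"x":0.001,"y":0.004,"z":0,"ax":0,"ay":0,"az":0},{"x":0,"y":0,"z":0,"ax":0,"ay":0,"az":0},{"x":0,"y":0,"z":0,"ax":0,"ay":0,"az":0}]'
```

```text
clock: 27.35
position: [460.0, 57.7, 25.2]
ee_rot: [-0.643, 0.766, 0.0, -0.0]
contact_force: [-0.1, 0.2, 0.9]
gripper_width: -0.0
grasp_force: 0.0
clock: 28.15
position: [459.9, 62.5, 25.3]
ee_rot: [-0.643, 0.766, -0.0, -0.003]
contact_force: [1.0, -11.2, 2.7]
gripper_width: 0.0
grasp_force: 4.9
```

```bash
python3 -m handwheel '[{"x":0.001,"y":0.007,"z":0,"ax":0,"ay":0,"az":0},{"x":0.001,"y":0.007,"z":0,"ax":0,"ay":0,"az":0},{"x":0,"y":0.004,"z":0,"ax":0,"ay":0,"az":0},{"x":0,"y":0,"z":0,"ax":0,"ay":0,"az":0},{"x":0,"y":0,"z":0,"ax":0,"ay":0,"az":0},{"x":0,"y":0,"z":0,"ax":0,"ay":0,"az":0},{"x":0,"y":0,"z":0,"ax":0,"ay":0,"az":0},{"x":0,"y":0,"z":0,"ax":0,"ay":0,"az":0}]'
```

```text
clock: 28.95
position: [459.7, 62.9, 25.3]
ee_rot: [-0.642, 0.766, -0.001, -0.005]
contact_force: [7.8, -27.9, 4.7]
gripper_width: -0.3
grasp_force: 12.4
```

The drawer meets a hard stop, so it is home. I'll back off, lift, and move outboard of the latch.

```bash
python3 -m handwheel '[{"x":-0.017,"y":-0.1,"z":0,"ax":0,"ay":0,"az":0},{"x":0,"y":0,"z":0.1,"ax":0,"ay":0,"az":0},{"x":0,"y":0,"z":0.2,"ax":0,"ay":0,"az":0},{"x":0,"y":0,"z":0.12,"ax":0,"ay":0,"az":0},{"x":0.18,"y":0,"z":0,"ax":0,"ay":0,"az":0},{"x":0.18,"y":0,"z":0,"ax":0,"ay":0,"az":0},{"x":0,"y":0,"z":0,"ax":0,"ay":0,"az":0},{"x":0,"y":0,"z":0,"ax":0,"ay":0,"az":0}]'
python3 - <<'E'
from h import *
t=snap('top','t11.png');im=snap('side','s11.png');print(arm.read_state()['position'])
A=cv2.resize(t[170:250,225:305],(400,400),interpolation=cv2.INTER_CUBIC);B=cv2.resize(im[190:270,240:320],(400,400),interpolation=cv2.INTER_CUBIC)
cv2.imwrite('pics/m11.png',cv2.cvtColor(np.hstack([A,B]),cv2.COLOR_RGB2BGR))
E
```

```text
clock: 29.75
position: [530.1, 48.3, 108.7]
ee_rot: [-0.643, 0.766, 0.0, -0.0]
contact_force: [-0.5, -0.2, -1.4]
gripper_width: -0.5
grasp_force: 0.0
[529.10222525  48.21331899 108.84253202]
```

```bash
python3 -m handwheel '[{"x":0,"y":-0.005,"z":-0.12,"ax":0,"ay":0,"az":0},{"x":0,"y":0,"z":-0.12,"ax":0,"ay":0,"az":0},{"x":0,"y":0,"z":-0.07,"ax":0,"ay":0,"az":0},{"x":-0.035,"y":0.006,"z":0,"ax":0,"ay":0,"az":0},{"x":-0.035,"y":0.006,"z":0,"ax":0,"ay":0,"az":0},{"x":-0.035,"y":0.006,"z":0,"ax":0,"ay":0,"az":0},{"x":0,"y":0,"z":0,"ax":0,"ay":0,"az":0},{"x":0,"y":0,"z":0,"ax":0,"ay":0,"az":0}]'
```

```text
clock: 30.65
position: [509.4, 51.3, 48.3]
ee_rot: [-0.643, 0.766, -0.0, 0.001]
contact_force: [-0.0, -0.5, 0.5]
gripper_width: 0.2
grasp_force: 0.0
```

```bash
python3 -m handwheel '[{"x":-0.035,"y":0.006,"z":0,"ax":0,"ay":0,"az":0},{"x":-0.035,"y":0.006,"z":0,"ax":0,"ay":0,"az":0},{"x":-0.025,"y":0.004,"z":-0.005,"ax":0,"ay":0,"az":0},{"x":-0.025,"y":0.004,"z":-0.01,"ax":0,"ay":0,"az":0},{"x":-0.025,"y":0.004,"z":-0.015,"ax":0,"ay":0,"az":0},{"x":-0.025,"y":0.004,"z":-0.01,"ax":0,"ay":0,"az":0},{"x":0,"y":0,"z":0,"ax":0,"ay":0,"az":0},{"x":0,"y":0,"z":0,"ax":0,"ay":0,"az":0}]'
python3 - <<'E'
from h import *
im=snap('side','s12.png');print(arm.read_state()['contact_force'])
h=cv2.cvtColor(im[208:232,262:292],cv2.COLOR_RGB2HSV)[...,2]
print(h[::2,::2])
E
```

```text
clock: 31.45
position: [474.1, 56.3, 38.8]
ee_rot: [-0.643, 0.766, 0.0, -0.001]
contact_force: [-0.0, 0.5, -0.5]
gripper_width: -0.2
grasp_force: 0.0
[0.48031079 0.28380523 0.77555418]
[[116 112 123 137 128 124  89  63  62  62  65  65  65  63  63]
 [144 157 154 154 155 150 130 118 162  96  64  63  68  61  72]
 [134 155 153 146 155 147 133 157 229 186  74  78  82  67 126]
 [141 150 155 158 158 147 143 157 228 187  91  91 114  66 146]
 [158 154 155 156 148 152 153 167 186 192  89  93 114  70 147]
 [165 166 170 133 100 148 167 172 181 192  92  89 113  69 161]
 [182 171 173 154  89  88 157 180 210 230 117  89 115  80 222]
 [191 204 202 203 185 108  92 196 225 235 199  99 115 182 236]
 [ 89 233 237 237 236 233 143  93 108 135 131  93 111 234 237]
 [ 58 218 238 236 236 235 189 166 167 108 102  95 110 216 226]
 [ 53 118 235 237 237 233 153 148 132 107  98 112 132 124 120]
 [ 53 101 235 237 237 234 150 155 124  92 100 157 168 162 138]]
```

The tail is back up on its original diagonal, (270,218) to (276,224). Pressing the arm the rest of the way down.

```bash
python3 -m handwheel '[{"x":0,"y":0,"z":-0.01,"ax":0,"ay":0,"az":0},{"x":0,"y":0,"z":-0.01,"ax":0,"ay":0,"az":0},{"x":0,"y":0,"z":-0.01,"ax":0,"ay":0,"az":0},{"x":0,"y":0,"z":-0.01,"ax":0,"ay":0,"az":0},{"x":0,"y":0,"z":0,"ax":0,"ay":0,"az":0},{"x":0,"y":0,"z":0,"ax":0,"ay":0,"az":0},{"x":0,"y":0,"z":0,"ax":0,"ay":0,"az":0},{"x":0,"y":0,"z":0,"ax":0,"ay":0,"az":0}]'
```

```text
clock: 32.3
position: [474.8, 56.4, 33.5]
ee_rot: [-0.643, 0.766, -0.0, -0.001]
contact_force: [-8.9, 1.2, 21.3]
gripper_width: -0.2
grasp_force: 11.0
```

```bash
python3 -m handwheel '[{"x":0,"y":0,"z":0.03,"ax":0,"ay":0,"az":0},{"x":0,"y":0,"z":0.12,"ax":0,"ay":0,"az":0},{"x":0,"y":0,"z":0.2,"ax":0,"ay":0,"az":0},{"x":0,"y":0,"z":0.2,"ax":0,"ay":0,"az":0},{"x":0,"y":-0.2,"z":0.1,"ax":0,"ay":0,"az":0},{"x":0,"y":-0.2,"z":0.1,"ax":0,"ay":0,"az":0},{"x":0,"y":-0.2,"z":0,"ax":0,"ay":0,"az":0},{"x":0,"y":0,"z":0,"ax":0,"ay":0,"az":0}]'
python3 - <<'E'
from h import *
im=snap('side','s13.png');t=snap('top','t13.png')
a=cv2.cvtColor(cv2.imread('pics/side1.png'),cv2.COLOR_BGR2HSV)[...,2][214:230:1,264:292];b=cv2.cvtColor(im,cv2.COLOR_RGB2HSV)[...,2][214:230,264:292]
f=lambda x:'\n'.join(''.join('#' if v<115 else '+' if v<160 else '.' for v in r) for r in x)
print(f(a));print();print(f(b))
h=cv2.cvtColor(im,cv2.COLOR_RGB2HSV).astype(int)[225:240,274:300];ys,xs=np.nonzero((h[...,0]<14)&(h[...,1]>90)&(h[...,2]>165));print('copper',len(xs),xs.mean()+274,ys.mean()+225)
# bystanders: image difference at their places
for n,i,o in(('side',im,'side1.png'),('top',t,'top1.png')):
    d=cv2.absdiff(cv2.cvtColor(i,cv2.COLOR_RGB2BGR),cv2.imread('pics/'+o)).max(2)
    for k,P,w in(('mug',(420,374,60),14),('honey',(538,-64,50),12),('sugar',(577,200,45),12),('flask',(473,-247,130),14)):
        u,v=proj(n,P).astype(int);print(n,k,(u,v),(d[v-w:v+w,u-w:u+w]>50).mean().round(2))
E
```

```text
clock: 33.1
position: [475.2, -66.5, 181.8]
ee_rot: [-0.641, 0.768, -0.0, 0.001]
contact_force: [-1.3, 0.7, -1.8]
gripper_width: 0.1
grasp_force: 0.0
+......+++++................
+......+++++................
++...+++++..................
.....+++....................
....+++++...................
...++##++...................
....++###+..................
.....++##++.................
.......+###+................
.........+##++..............
...........+++++..+++++.....
...............+.++++++.....
................++++.++.....
................+#+++++++...
+..............+###+++++++++
#.........++..++#######++###

+......+++++................
++....++++++................
++.+.++++++.................
.....+##++..................
.....+###++.................
.....+####+.................
......++##+.................
.......+###+................
.........+##+...............
..........###+++............
..........++#++++..++++.....
...............++.+###++....
................+++####++...
.................+####++++++
+...............+####+++++++
#.........++...+###+++.++++#
copper 39 286.6923076923077 231.23076923076923
side mug (np.int64(296), np.int64(275)) 0.0
side honey (np.int64(268), np.int64(201)) 0.0
side sugar (np.int64(244), np.int64(242)) 0.0
side flask (np.int64(292), np.int64(159)) 0.22
top mug (np.int64(164), np.int64(206)) 0.05
top honey (np.int64(310), np.int64(216)) 0.41
top sugar (np.int64(235), np.int64(183)) 0.47
top flask (np.int64(366), np.int64(242)) 0.0
```

```bash
python3 -m handwheel '[{"x":0,"y":0,"z":0.2,"ax":0,"ay":0,"az":0},{"x":0,"y":0,"z":0.2,"ax":0,"ay":0,"az":0},{"x":-0.085,"y":0.2,"z":0,"ax":0,"ay":0,"az":0},{"x":-0.085,"y":0.2,"z":0,"ax":0,"ay":0,"az":0},{"x":-0.085,"y":0.2,"z":0,"ax":0,"ay":0,"az":0},{"x":-0.085,"y":0.2,"z":0,"ax":0,"ay":0,"az":0},{"x":-0.085,"y":0.2,"z":0,"ax":0,"ay":0,"az":0},{"x":-0.085,"y":0.2,"z":0,"ax":0,"ay":0,"az":0}]'
python3 -m handwheel '[{"x":-0.085,"y":0.2,"z":0,"ax":0,"ay":0,"az":0},{"x":-0.085,"y":0.2,"z":0,"ax":0,"ay":0,"az":0},{"x":-0.085,"y":0.2,"z":0,"ax":0,"ay":0,"az":0},{"x":-0.085,"y":0.2,"z":0,"ax":0,"ay":0,"az":0},{"x":-0.085,"y":0.2,"z":0,"ax":0,"ay":0,"az":0},{"x":-0.085,"y":0.2,"z":0,"ax":0,"ay":0,"az":0},{"x":0,"y":0,"z":0,"ax":0,"ay":0,"az":0},{"x":0,"y":0,"z":0,"ax":0,"ay":0,"az":0}]'
python3 - <<'E'
from h import *
t=snap('top','t14.png');im=snap('side','s14.png')
for n,i,o in(('side',im,'side1.png'),('top',t,'top1.png')):
    d=cv2.absdiff(cv2.cvtColor(i,cv2.COLOR_RGB2BGR),cv2.imread('pics/'+o)).max(2)
    for k,P,w in(('mug',(420,374,60),14),('honey',(538,-64,50),12),('sugar',(577,200,45),12),('flask',(473,-247,130),14)):
        u,v=proj(n,P).astype(int);print(n,k,(d[v-w:v+w,u-w:u+w]>50).mean().round(2))
f=lambda x:'\n'.join(''.join('#' if v<80 else '+' if v<115 else '-' if v<160 else '.' for v in r) for r in x)
print(f(cv2.cvtColor(cv2.imread('pics/top1.png'),cv2.COLOR_BGR2HSV)[...,2][206:238,230:280]));h=cv2.cvtColor(t,cv2.COLOR_RGB2HSV);print(f(h[...,2][206:238,230:280]))
print('\n'.join(''.join('o' if p[0]<12 and p[1]>90 and p[2]>170 else '.' for p in r) for r in h[206:238,230:280].astype(int)))
E
```

```text
clock: 34.0
position: [371.8, 179.0, 261.1]
ee_rot: [-0.644, 0.765, 0.0, 0.0]
contact_force: [0.3, 0.1, -0.5]
gripper_width: -0.1
grasp_force: 0.0
clock: 34.8
position: [269.8, 417.6, 260.3]
ee_rot: [-0.644, 0.765, -0.001, -0.001]
contact_force: [0.4, 0.3, -0.4]
gripper_width: 0.3
grasp_force: 0.0
side mug 0.0
side honey 0.0
side sugar 0.0
side flask 0.01
top mug 0.0
top honey 0.0
top sugar 0.0
top flask 0.0
..................................................
..................................................
..................................................
...........---....................................
...........----...........................---.....
..........---++--.........................----....
.........----++++--.......................-++-....
.........-.-+++++++--.....................----....
..........------+++++--...................---.....
.......-..---...-++++++--................--.......
......--.-+-.....---++++---..............--.......
......-.---........---++++--............---.......
.....-..---.........---+++++--........----........
.......-+-.............--
[... 3507 characters left out ...]
...............o.....................
......................oo....o.....................
......................oo...oo.....................
.......................o..oo......................
........................ooo.......................
..................................................
..................................................
..................................................
..................................................
..................................................
..................................................
..................................................
..................................................
..................................................
```

```bash
python3 -c "
from bench import arm
print(arm.job_done())"
```

```text
the job is handed in; nothing more can be done
None
```

I released the latch, drew the drawer out and turned it end for end with both pods standing, pushed it back hard against the back wall, pressed the latch arm down, and handed the job in at about 35 s; final images show the flask, sugar pot, honey jar and mug unmoved.

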